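Index the sample changer with its ratchet lever and latch the dip probe into the open vial

ROBOT

A 6-joint arm with a two-finger parallel gripper is mounted at the origin on the work surface; the furniture and walls round the work are solid. World frame = base frame: x ahead of the robot, y to its left, z up, the work surface at z = 0. Lengths are in m, angles in rad, forces in N, time in s.
With the tool pointing down it reaches from about 0.375 to 0.9 m from the base axis. Payload 3.1 kg.
Tool frame: the origin (TCP) lies on the centre line of the jaws, within the pads' length; the fingertips stand ahead of it and the grasp point (between the pads) lies 3 mm ahead of it (robot.tip_reach is the z of the fingertips in the tool frame, in m); z points along the fingers, y is the line along which they close (so a half turn about z gives the same grasp; the last joint's range is limited). The gripper opens to 87 mm and grips with 3 to 60 N. Pads are 19 mm wide; open, the fingers measure 117 mm over their backs; the gripper's body (75 mm by 190 mm) begins 51 mm behind the grasp point.
Start: joints at [-0.178, 0.527, 1.433, -0, 1.181, -0.178], TCP at [0.625, 0, 0.245] pointing down, gripper open.
Joint ranges: [-3.08, 3.08], [-0.75, 2.2], [0.22, 2.44], [-1.43, 4.57], [0, 2.65], [-2.85, 2.85]. Speed limits (rad/s): [2.79, 2.79, 3.14, 3.14, 3.14, 3.14].

INTERFACE

Orientations are given as a unit quaternion [x, y, z, w].
In Python, from rig import sensors, eyes, ticket, robot gives the robot as it stands.
- The arm moves only by the tool drive_tool, never from a script. Its argument "deltas" is a list that holds one entry, the list of rows, each a list of 6 numbers: the shift along the tool's x, y, z in mm, then the turn, a rotation vector about the tool's x, y, z in rad. A call has 1 to 8 rows; each row shifts and turns the commanded pose from where the row before left it, along the tool's axes as they then stand; what a row does not reach is not made up. A row lasts 1/12 s, in which the tool goes at most 41.7 mm and 7.16 degrees, less where a joint would pass 70% of its speed; a pose out of reach is approached as far as the arm can. A call is refused whole if a number of a shift passes 41.7 or a number of a turn 0.125, either way. A call with a gripper value outside its range is refused whole. "gripper" is the opening in per cent of the stroke, from 0 (shut) to 100 (fully open), set as the call begins (left out, the last holds). The fingers move at their own pace and stop on an object; "squeeze" is the grip in N (left out, the last holds). Time passes only in rows, so rows that do not move let the fingers close. It gives the time, the measured TCP pose, the force, the opening and the grip force at its end, in the units of the state.
- sensors.get_obs(): the state, without advancing time (a new reading comes with each control period).
- eyes.camera(name): name is "scene" or "side" or "wrist"; returns a dict with "img" (400x640x3 uint8, red, green, blue), "fov_y" (degrees; the focal length in pixels is half the picture's height over the tangent of half this angle, whatever the lens; pixels are square), "cx", "cy" (the principal point, pixels), "xyz" and "attitude" of the camera in the world; the wrist camera has in their place "hand_eye" (4x4, takes a point from camera to tool coordinates, whose origin is the TCP and whose axes are the flange's). Camera axes: x right, y up, looking along -z (the intrinsics and any distortion apply to the point x, -y, -z); pixel columns grow to the right and rows downward; lengths in m; the calibration is good to about 2 mm. A picture is of the moment at which its call begins: read the wrist's pose just before it. There is no depth.
- ticket.hand_in(): hands the job in; it is judged then, once.
The state is a dict: "time": time; "q": joint angles; "joint_velocities": joint speeds; "joint_torque": joint torques, N m; "position": TCP position; "tool_rot": TCP orientation; "ft_force": force on the tool from outside, world axes, zero at the start; "moment": the same for the moment, N m; "grip_width": finger opening in m; "grip_force": force on a finger pad.
Only numpy, scipy, OpenCV 4.12 (cv2) and the standard library are available. Lean on these libraries where they do the work, as an engineer would, in place of code of your own. Each camera call takes 0.05 s, during which the arm holds its last target. There are 200 camera calls.

TASK

With full strokes of the sample changer's ratchet lever (each clicks the turntable one place on and it cannot go back), bring the only vial without a cap under the dip probe and let the lever spring home; do not push the turntable itself. Then put the probe down into that vial and latch it with its bayonet: press the knob and turn it clockwise until you feel its pin drop into the slot, push it right in against the spring, turn it a quarter turn clockwise and let it spring back to seat. Leave the beaker, the timer and the slide box where they are.

Things in the scene. Friction and masses are not known exactly. Their poses are not given: they have to be found in the camera images.
- sampler: hand-worked sample changer, fixed to the table: round white base 196 mm across and 30 mm high, with a turntable, a ratchet lever beneath it and a steel post carrying a dip probe. Origin: on the turntable's axis at the table top; z up. In its frame the probe stands over (0, 58 mm), the post (18 mm thick; its clamp block reaches 141 mm high) at (0, 122 mm); the lever sticks out on the -y side.
- turntable: aluminium turntable, 155 mm across, top 58 mm high; turns clockwise only, seen from above, and stays where left. Ten glass vials 27 mm thick stand 36 degrees apart on a circle of 58 mm radius: nine with white ribbed screw caps (tops 102.5 mm high), one without a cap. It may start between two places; the end of every full lever stroke leaves a vial under the probe.
- open_vial (a point): centre of the mouth of the vial without a cap (neck 19 mm outside, 15 mm inside), 100 mm high. It turns with the turntable.
- lever_grip (a point): middle of the lever's upright black grip: round, 18 mm thick, 61 to 107 mm high, this point 85 mm high. It moves on a circle of 130 mm radius about the sampler's axis. At rest it stands 66 degrees clockwise from the sampler's +x axis; a full stroke is 48 degrees further clockwise seen from above, to a hard stop; it takes about 2 N at first and 5 N near the end.
- lever (a joint): angle of the ratchet lever in rad: 0 at rest, 0.838 at the hard stop. A spring brings it back to rest when let go. The pawl takes the next tooth only with the lever back at rest or nearly so (under 0.1 rad).
- probe_grip (a point): centre of the round ribbed black knob on top of the dip probe: 36 mm thick, 26 mm high, its centre 209 mm high when the probe is up. It sinks with the probe; its axes do not show how far the knob is turned. The probe's spring pushes up with 3.6 N at the top and 0.3 N more per mm. The knob turns freely when up and stays as turned.
- probe_tip (a point): lower end of the probe's 5 mm needle, 108 mm high when the probe is up; it goes straight down with the knob and is stopped by a cap if one is beneath it.
- beaker_mid (a point): centre of a loose glass beaker, 58 mm across, 71 mm high, this point half-way up: leave it alone.
- timer_mid (a point): centre of a loose white countdown timer lying flat, 62 x 62 x 18 mm, this point half-way up: leave it alone.
- slide_box_mid (a point): centre of a loose slide box, 85 x 33 x 46 mm, this point half-way up: leave it alone.
- probe (a joint): how far the dip probe is pushed down, in m: 0 up, 0.012 bayonet pin resting on the collar's rim, 0.029 hard stop right in, 0.026 caught under the slot's roof but not latched, 0.022 latched in the notch. Let go outside the bayonet's slot or in its straight part, it springs up to 0.
- collar (a point): centre of the rim of the steel bayonet collar below the knob, 30 mm thick, 185 mm high. The pin hidden in the knob's skirt starts 14 to 43 degrees anticlockwise (from above) of the slot, which has 8 degrees of play either way (it rubs near its edges). In the slot the knob goes right in; only there it turns on, clockwise, up to 82 degrees; the notch, at 68 to 82 degrees, lets it spring up to latch.

How it is judged:
On the way, in this order (a step that is already met when the one before it is completed fails the run):
1. the open vial stands under the raised probe and the lever is home (horizontal distance between open_vial and probe_tip below 0.004 m and value of joint lever below 0.1 rad and value of joint probe below 0.004 m), for 0.2 s.
2. the probe is pushed right in, past the height at which it latches (value of joint probe above 0.025 m), for 0.05 s.
At the end, for the whole second after the job is handed in: The open vial's mouth is within 4 mm of the probe's axis, the lever is at rest (under 0.1 rad), and the knob, let go, is latched in its notch: 19.5 to 24 mm below its raised height (horizontal distance between open_vial and probe_tip below 0.004 m and value of joint lever below 0.1 rad and value of joint probe between 0.0195 and 0.024 m); the robot touches nothing.
It fails at once if the turntable or a vial is pushed by the robot (contact force between any of the fingers, the arm and turntable above 1.5 N).
It fails at once if the beaker, the timer or the slide box is shifted by more than 20 mm (distance of any of beaker_mid, timer_mid, slide_box_mid from where it was at the start of the episode above 0.02 m).
It also fails if it takes over 69 s, if anything falls off the work surface, if the arm or the gripper's body presses on something with over 40 N, if the wrist force passes 120 N, or if a joint passes its speed limit or range.

## Working session

There is one attempt and no reset: what is moved stays moved. The work goes in short steps, Python scripts to look and compute and a tool call to move; the robot and the scene stay as the last step left them, time stands still between calls to the robot, and variables do not carry over. Pictures are saved under pics/ and viewed, at most 10 in all, crops included, and the job is handed in when it is done.

Besides the shell and the picture viewer there is one more tool, called after "Call:" as name(argument=value, ...), one argument or row to a line, values as JSON. drive_tool: Moves the arm, as the interface text tells. Its arguments: {"type":"object","properties":{"deltas":{"type":"array"},"gripper":{"type":"number"},"squeeze":{"type":"number"}},"required":["deltas"]}

```bash
mkdir -p pics; ls; python3 - <<'E'
from rig import sensors, eyes, robot
import cv2
o=sensors.get_obs();print(o, robot.tip_reach)
for n in("scene","side","wrist"):
    c=eyes.camera(n);cv2.imwrite(f"pics/{n}0.png",c["img"][:,:,::-1])
    print(n,{k:v for k,v in c.items() if k!="img"})
E
```

```text
pics
{'time': 0.0, 'q': array([-1.78500284e-01,  5.28443511e-01,  1.43391501e+00, -3.94336346e-05,
        1.18138345e+00, -1.78528469e-01]), 'joint_velocities': array([-0.00162502,  0.00171004, -0.00044907,  0.0005611 , -0.00152242,
        0.00076505]), 'joint_torque': array([-5.45745443e-04, -4.40045428e+01, -1.76593530e+01,  6.32597599e-02,
        5.83207863e-02, -1.53719384e-04]), 'position': array([6.24308895e-01, 1.43467580e-04, 2.43581458e-01]), 'tool_rot': array([ 7.07091101e-01,  7.07121644e-01, -6.27866992e-04, -8.72359348e-04]), 'ft_force': array([ 0.56103516,  0.23618811, -0.53085322]), 'moment': array([-0.00373577,  0.02051977, -0.002232  ]), 'grip_force': 0.0, 'grip_width': 0.0871103232042788} 0.022
scene {'fov_y': 49.38922970147347, 'cx': 323.81959446367927, 'cy': 206.5044067068283, 'xyz': array([-0.17182255, -0.77666963,  0.98691973]), 'attitude': array([ 0.38745966, -0.14609921, -0.33376018,  0.84683775])}
side {'fov_y': 49.22482563258357, 'cx': 329.48050171209655, 'cy': 209.37559871645092, 'xyz': array([0.52087298, 0.84151513, 0.55198799]), 'attitude': array([0.01439261, 0.54598404, 0.83767111, 0.00117853])}
wrist {'fov_y': 64.45383650697089, 'cx': 321.6002956831413, 'cy': 200.1893830555974, 'hand_eye': array([[-7.86962363e-04,  9.63845851e-01,  2.66459294e-01,
         7.21709796e-02],
       [ 9.99998917e-01,  4.27154775e-04,  1.40828322e-03,
         1.25323514e-03],
       [ 1.24354858e-03,  2.66460114e-01, -9.63845144e-01,
        -1.40371199e-01],
       [ 0.00000000e+00,  0.00000000e+00,  0.00000000e+00,
         1.00000000e+00]])}
```

View pics/scene0.png

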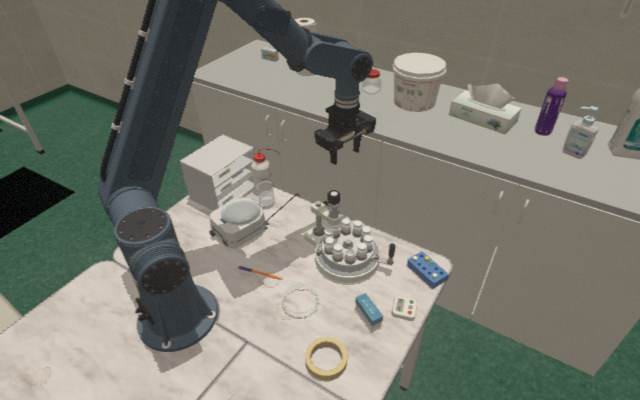

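View pics/side0.png

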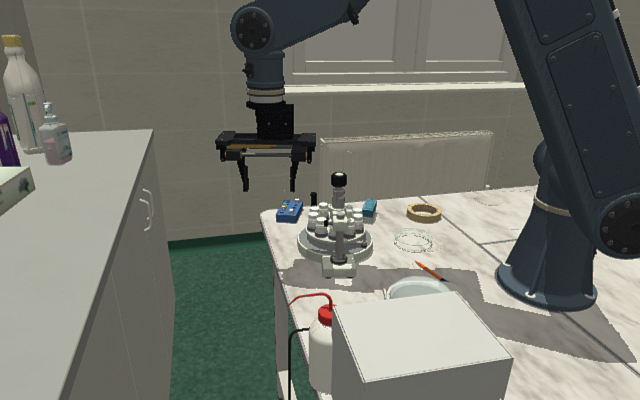

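The scene view shows the knob at about (334,197), the lever grip at (391,251), the post at (318,215), the beaker near (265,195), the slide box at (369,310) and the timer at (405,308). The side view shows the knob at (339,180). Next I'll zoom in and compute positions.

```bash
cat > h.py <<'E'
import numpy as np, cv2
from scipy.spatial.transform import Rotation as R
from rig import sensors, eyes
def look(n):
    o=sensors.get_obs(); c=eyes.camera(n)
    if n=="wrist":
        T=np.eye(4);T[:3,:3]=R.from_quat(o["tool_rot"]).as_matrix();T[:3,3]=o["position"]
        M=T@c["hand_eye"]
    else:
        M=np.eye(4);M[:3,:3]=R.from_quat(c["attitude"]).as_matrix();M[:3,3]=c["xyz"]
    c["M"]=M; c["f"]=200/np.tan(np.radians(c["fov_y"]/2)); return c
def ray(c,u,v):
    d=np.array([(u-c["cx"])/c["f"],-(v-c["cy"])/c["f"],-1]); return c["M"][:3,3],c["M"][:3,:3]@d
def atz(c,u,v,z):
    p,d=ray(c,u,v); return p+d*(z-p[2])/d[2]
def proj(c,P):
    q=(np.asarray(P)-c["M"][:3,3])@c["M"][:3,:3]
    return np.array([c["cx"]-c["f"]*q[...,0]/q[...,2],c["cy"]+c["f"]*q[...,1]/q[...,2]]).T
E
python3 - <<'E'
from h import *
s=look("scene");d=look("side")
print("knob",atz(s,334,197,.209),atz(d,339,180,.209))
print("grip",atz(s,391.5,251,.085))
print("post foot side",atz(d,339,222,.141))
a=cv2.resize(s["img"][175:325,230:470],None,fx=3.3,fy=3.3,interpolation=cv2.INTER_CUBIC)
cv2.imwrite("pics/s1.png",a[:,:,::-1])
a=cv2.resize(d["img"][160:290,280:440],None,fx=4.5,fy=4.5,interpolation=cv2.INTER_CUBIC)
cv2.imwrite("pics/d1.png",a[:,:,::-1])
E
```

```text
knob [ 0.47536446 -0.10508952  0.209     ] [ 0.47437989 -0.10448251  0.209     ]
grip [ 0.53182124 -0.28112854  0.085     ]
post foot side [ 0.47531542 -0.02251375  0.141     ]
```

View pics/s1.png

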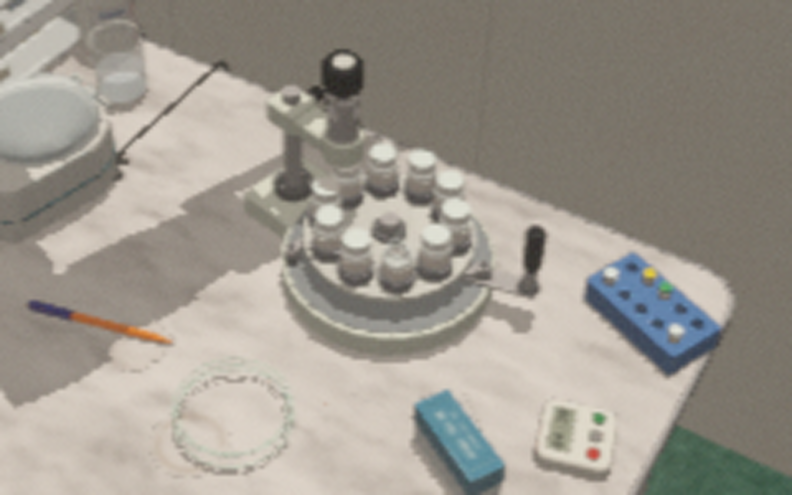

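View pics/d1.png

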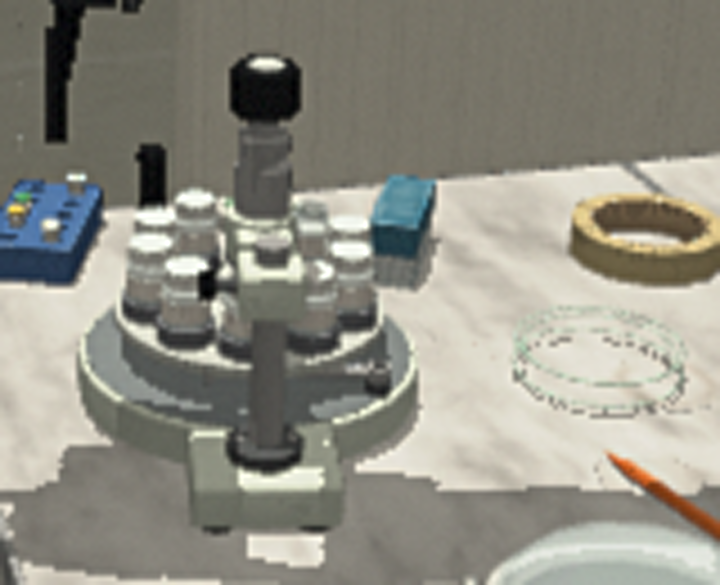

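```bash
python3 - <<'E'
from h import *
s=look("scene");d=look("side")
K=np.array([.475,-.105]);G=np.array([.5318,-.2811])
loc=np.array([52.9,-176.8]);w=G-K
yaw=np.arctan2(w[1],w[0])-np.arctan2(loc[1],loc[0])
c,si=np.cos(yaw),np.sin(yaw);A=K-.058*np.array([-si,c])
print("yaw",np.degrees(yaw),"axis",A)
def vial(cam,cu,cv,x0,y0,k,z):
    p=atz(cam,x0+cu/k,y0+cv/k,z)[:2]-A
    print(np.hypot(*p),np.degrees(np.arctan2(p[1],p[0])-yaw))
print("scene caps");
for u,v in[(398,252),(356,240),(330,215),(436,233),(456,209),(450,178),(422,159),(382,150)]: vial(s,u,v,230,175,3.3,.1025)
print("side caps")
for u,v in[(313,209),(195,197),(154,217),(150,243),(187,265),(350,226),(353,251)]: vial(d,u,v,280,160,4.5,.1025)
E
```

```text
yaw 1.2191839737341452 axis [ 0.47623408 -0.16298687]
scene caps
0.06573477250422059 -129.99641547515114
0.05967642679142973 -164.46788219790696
0.05628714792717963 158.64777396331542
0.05797648617158384 -93.28080552951043
0.05902478820896789 -59.25479188377914
0.05920538591920432 -21.172674037396405
0.05704218800051768 12.760371153258552
0.06009905838940457 49.96122328024506
side caps
0.050612753229391454 -136.90904503218414
0.05978054078240935 -59.020899264527635
0.059089628139645606 -21.721272706468127
0.05902676133621453 13.669629356144638
0.05665810365569979 48.50809606114615
0.05704737485684973 -169.26942916096047
0.05916041090993446 156.76221509937568
```

Call:
drive_tool(
  deltas=[
    [[-35, -11.5, 0, 0, 0, 0], [-35, -11.5, 0, 0, 0, 0], [-35, -11.5, 0, 0, 0, 0], [-35, -11.5, 0, 0, 0, 0], [-35, -11.5, 0, 0, 0, 0], [-35, -11.5, 0, 0, 0, 0], [-35, -11.5, 0, 0, 0, 0], [-35, -11.5, 0, 0, 0, 0]],
  ],
  gripper=55,
)

```text
time: 1.02
position: [0.5322, -0.2815, 0.2447]
tool_rot: [0.707, 0.707, 0.0, 0.0]
ft_force: [-0.1, -0.4, -0.4]
grip_width: 0.0489
grip_force: 0.0
```

Call:
drive_tool(
  deltas=[
    [[0, 0, 20, 0, 0, 0], [0, 0, 20, 0, 0, 0], [0, 0, 0, 0, 0, 0]],
  ],
)

```text
time: 1.27
position: [0.5304, -0.2795, 0.201]
tool_rot: [0.708, 0.706, -0.0, -0.004]
ft_force: [-0.7, 0.4, -1.3]
grip_width: 0.048
grip_force: 0.0
```

```bash
python3 - <<'E'
from h import *
c=look("wrist");o=sensors.get_obs();print(o["position"],R.from_quat(o["tool_rot"]).as_matrix().round(3),o["ft_force"])
print("expected grip",proj(c,[.532,-.281,.107]),"knob",proj(c,[.475,-.105,.222]))
cv2.imwrite("pics/w1.png",c["img"][:,:,::-1])
E
```

```text
[ 0.53143158 -0.27942732  0.20266338] [[ 0.001  1.    -0.004]
 [ 1.    -0.001  0.003]
 [ 0.003 -0.004 -1.   ]] [ 0.43780348  0.56203041 -0.3764158 ]
expected grip [323.17962541 211.78467652] knob [ 118.15347993 -265.50347999]
```

View pics/w1.png

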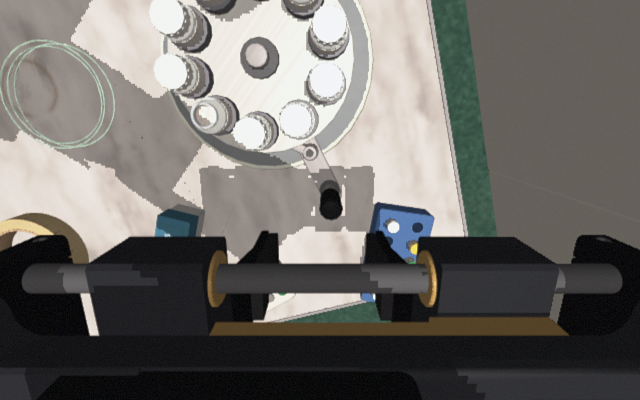

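The wrist view shows the lever grip top at (330,204), between the jaws and within 3 mm of the prediction. The open vial is at (213,115), fourth from the probe going clockwise. I'll descend now and then push.

Call:
drive_tool(
  deltas=[
    [[0, 1, 37, 0, 0, 0], [0, 1, 37, 0, 0, 0], [0, 0, 37, 0, 0, 0], [0, 0, 0, 0, 0, 0]],
  ],
)

```text
time: 1.65
position: [0.5318, -0.2767, 0.0875]
tool_rot: [0.707, 0.707, -0.001, -0.007]
ft_force: [-0.5, -0.1, -1.1]
grip_width: 0.048
grip_force: 0.0
```

Call:
drive_tool(
  deltas=[
    [[-5, -14, 0, 0, 0, 0], [-3.6, -14, 0, 0, 0, 0], [-2.2, -14, 0, 0, 0, 0], [-0.7, -14, 0, 0, 0, 0], [0.7, -14, 0, 0, 0, 0], [2.2, -14, 0, 0, 0, 0], [3.6, -12, 0, 0, 0, 0], [5, -9, 0, 0, 0, 0]],
  ],
  gripper=35,
)

```text
time: 2.32
position: [0.4342, -0.2843, 0.0975]
tool_rot: [0.707, 0.707, 0.0, 0.008]
ft_force: [5.4, -3.6, 0.3]
grip_width: 0.0306
grip_force: 2.5
```

Call:
drive_tool(
  deltas=[
    [[0, -4, 0, 0, 0, 0], [0, -3, 0, 0, 0, 0], [0, -2, 0, 0, 0, 0]],
  ],
)

```text
time: 2.57
position: [0.4246, -0.2816, 0.0965]
tool_rot: [0.708, 0.707, 0.001, 0.005]
ft_force: [12.0, 5.2, 3.7]
grip_width: 0.0303
grip_force: 5.9
```

Call:
drive_tool(
  deltas=[
    [[0, -3, 0, 0, 0, 0], [0, 0, 0, 0, 0, 0], [0, 0, 0, 0, 0, 0]],
  ],
)

```text
time: 2.82
position: [0.4244, -0.2815, 0.0964]
tool_rot: [0.708, 0.706, 0.003, 0.007]
ft_force: [15.1, 6.0, 1.4]
grip_width: 0.0307
grip_force: 7.7
```

```bash
python3 - <<'E'
from h import *
o=sensors.get_obs();print(o["position"],o["ft_force"])
c=look("scene");a=cv2.resize(c["img"][185:300,290:420],None,fx=5,fy=5,interpolation=cv2.INTER_CUBIC)
cv2.imwrite("pics/s2.png",a[:,:,::-1])
c=look("wrist");cv2.imwrite("pics/w2.png",c["img"][:,:,::-1])
E
```

```text
[ 0.42441713 -0.2815484   0.0964118 ] [15.10647799  6.00792854  1.44278531]
```

View pics/w2.png

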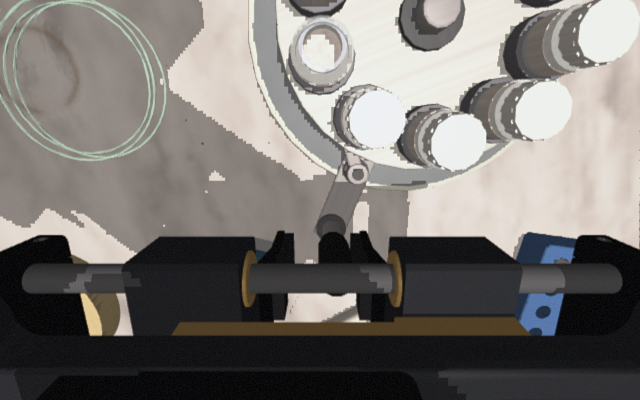

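The wrist view shows the lever at its stop, with the open mouth at (322,43) and the next caps at (366,118) and (444,141). I'll check the phase against the target.

```bash
python3 - <<'E'
from h import *
c=look("wrist");A=np.array([.4762,-.163])
for u,v,z in[(322,43,.1),(366,118,.1025),(444,141,.1025),(533,110,.1025),(607,30,.1025)]:
    p=atz(c,u,v,z)[:2]-A; print(np.hypot(*p),np.degrees(np.arctan2(p[1],p[0]))-1.2)
P=[]
E
```

```text
0.054267971016245 -159.4432658663916
0.05842636891109262 -124.98808181824174
0.05796785859657326 -90.68600852913993
0.05794710983814138 -53.068201985838435
0.061248148456733924 -16.4095750533207
```

Call:
drive_tool(
  deltas=[
    [[-5, 20, 0, 0, 0, 0], [-4, 17, 0, 0, 0, 0], [-2.5, 17, 0, 0, 0, 0], [0, 17, 0, 0, 0, 0], [2.5, 17, 0, 0, 0, 0], [4, 17, 0, 0, 0, 0], [5, 14, 0, 0, 0, 0], [0, 0, 0, 0, 0, 0]],
  ],
)

```text
time: 3.63
position: [0.5402, -0.2795, 0.0953]
tool_rot: [0.706, 0.708, 0.0, 0.002]
ft_force: [0.1, 0.3, 0.3]
grip_width: 0.03
grip_force: 0.0
```

Call:
drive_tool(
  deltas=[
    [[-4, -16, 0, 0, 0, 0], [-3.6, -16, 0, 0, 0, 0], [-3, -15, 0, 0, 0, 0], [-1.5, -14, 0, 0, 0, 0], [0, -14, 0, 0, 0, 0], [2.2, -14, 0, 0, 0, 0], [3.6, -13, 0, 0, 0, 0], [5, -10, 0, 0, 0, 0]],
  ],
)

```text
time: 4.3
position: [0.4268, -0.2847, 0.0956]
tool_rot: [0.707, 0.707, -0.0, 0.005]
ft_force: [5.2, -3.1, 0.0]
grip_width: 0.0309
grip_force: 2.4
```

Call:
drive_tool(
  deltas=[
    [[0, -5, 0, 0, 0, 0], [0, -4, 0, 0, 0, 0], [0, -3, 0, 0, 0, 0], [0, 0, 0, 0, 0, 0]],
  ],
)

```text
time: 4.63
position: [0.4237, -0.2838, 0.0955]
tool_rot: [0.71, 0.705, 0.005, 0.011]
ft_force: [33.9, 10.6, -12.3]
grip_width: 0.0306
grip_force: 17.1
```

Call:
drive_tool(
  deltas=[
    [[-5, 20, 0, 0, 0, 0], [-4, 19, 0, 0, 0, 0], [-2.5, 18, 0, 0, 0, 0], [0, 18, 0, 0, 0, 0], [2.5, 17, 0, 0, 0, 0], [4, 17, 0, 0, 0, 0], [5, 13, 0, 0, 0, 0], [0, 0, 0, 0, 0, 0]],
  ],
)

```text
time: 5.3
position: [0.5369, -0.2807, 0.0944]
tool_rot: [0.706, 0.708, 0.0, 0.001]
ft_force: [0.1, -0.7, 1.1]
grip_width: 0.0305
grip_force: 0.0
```

Call:
drive_tool(
  deltas=[
    [[-4, -16, 0, 0, 0, 0], [-3.6, -16, 0, 0, 0, 0], [-3, -15, 0, 0, 0, 0], [-1.5, -14, 0, 0, 0, 0], [0, -14, 0, 0, 0, 0], [2.2, -14, 0, 0, 0, 0], [3.6, -13, 0, 0, 0, 0], [5, -10, 0, 0, 0, 0]],
  ],
)

```text
time: 5.97
position: [0.4243, -0.2859, 0.0949]
tool_rot: [0.708, 0.706, -0.0, 0.005]
ft_force: [21.1, -7.7, -5.2]
grip_width: 0.0307
grip_force: 14.4
```

Call:
drive_tool(
  deltas=[
    [[0, -4, 0, 0, 0, 0], [0, -3, 0, 0, 0, 0], [0, 0, 0, 0, 0, 0]],
  ],
)

```text
time: 6.22
position: [0.424, -0.2862, 0.095]
tool_rot: [0.709, 0.705, 0.003, 0.01]
ft_force: [25.8, 4.7, -9.4]
grip_width: 0.0308
grip_force: 12.7
```

Three strokes are done. I'll return, make the fourth, return again and raise the tool.

Call:
drive_tool(
  deltas=[
    [[-5, 20, 0, 0, 0, 0], [-4, 19, 0, 0, 0, 0], [-2.5, 18, 0, 0, 0, 0], [0, 18, 0, 0, 0, 0], [3, 17, 0, 0, 0, 0], [5, 17, 0, 0, 0, 0], [6, 13, 0, 0, 0, 0], [0, 0, 0, 0, 0, 0]],
  ],
)

```text
time: 6.88
position: [0.5392, -0.2793, 0.0939]
tool_rot: [0.706, 0.708, 0.0, 0.0]
ft_force: [0.2, -0.2, -0.5]
grip_width: 0.0301
grip_force: 0.0
```

```bash
python3 - <<'E'
from h import *
o=sensors.get_obs();print(o["position"],o["ft_force"])
c=look("scene");a=cv2.resize(c["img"][185:300,290:420],None,fx=5,fy=5,interpolation=cv2.INTER_CUBIC)
cv2.imwrite("pics/s3.png",a[:,:,::-1])
A=np.array([.4762,-.163])
for k in range(10):
    t=np.radians(90+36*k+1.2);print(90+36*k,((proj(c,[A[0]+.058*np.cos(t),A[1]+.058*np.sin(t),.1])-[290,185])*5).round())
E
```

```text
[ 0.53923244 -0.27925551  0.0939135 ] [ 0.16736674 -0.17063228 -0.53134213]
90 [219. 202.]
126 [191. 240.]
162 [200. 284.]
198 [245. 316.]
234 [308. 324.]
270 [364. 303.]
306 [390. 263.]
342 [377. 220.]
378 [332. 190.]
414 [272. 183.]
```

View pics/s3.png

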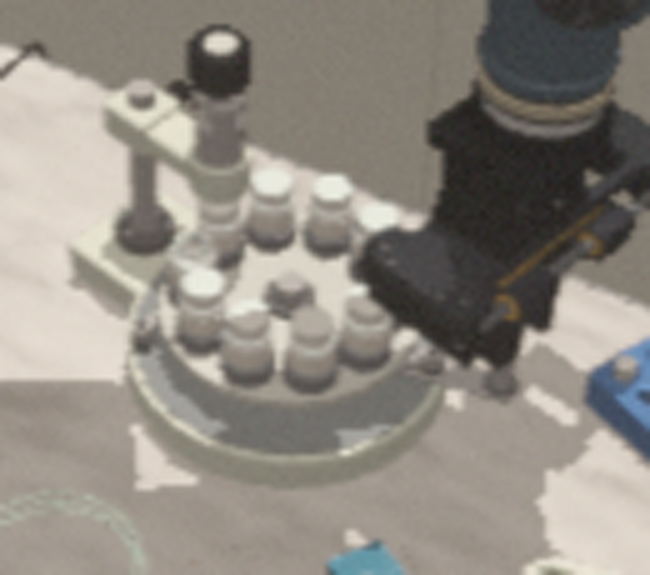

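The crop shows the open mouth at about (195,245), one place before the probe, as expected. One more stroke is needed.

Call:
drive_tool(
  deltas=[
    [[-4, -16, 0, 0, 0, 0], [-3.6, -16, 0, 0, 0, 0], [-3, -15, 0, 0, 0, 0], [-1.5, -14, 0, 0, 0, 0], [0, -14, 0, 0, 0, 0], [2.2, -14, 0, 0, 0, 0], [3.6, -13, 0, 0, 0, 0], [5, -11, 0, 0, 0, 0]],
  ],
)

```text
time: 7.6
position: [0.4258, -0.2846, 0.0947]
tool_rot: [0.708, 0.706, -0.0, 0.004]
ft_force: [4.1, -3.1, 0.4]
grip_width: 0.031
grip_force: 2.4
```

Call:
drive_tool(
  deltas=[
    [[0, -4, 0, 0, 0, 0], [0, -3, 0, 0, 0, 0], [0, 0, 0, 0, 0, 0]],
  ],
)

```text
time: 7.85
position: [0.4242, -0.2842, 0.0947]
tool_rot: [0.709, 0.705, 0.003, 0.008]
ft_force: [21.5, 4.6, -7.8]
grip_width: 0.0306
grip_force: 10.8
```

Call:
drive_tool(
  deltas=[
    [[-5, 20, 0, 0, 0, 0], [-4, 19, 0, 0, 0, 0], [-2.5, 18, 0, 0, 0, 0], [0, 18, 0, 0, 0, 0], [3, 17, 0, 0, 0, 0], [5, 16, 0, 0, 0, 0], [6, 11, 0, 0, 0, 0], [0, 0, 0, 0, 0, 0]],
  ],
)

```text
time: 8.52
position: [0.5375, -0.278, 0.0936]
tool_rot: [0.707, 0.708, -0.0, -0.0]
ft_force: [0.5, 0.0, -1.2]
grip_width: 0.0304
grip_force: 0.0
```

Call:
drive_tool(
  deltas=[
    [[0, 0, -38, 0, 0, 0], [0, 0, -38, 0, 0, 0], [0, 0, -38, 0, 0, 0], [0, 0, -38, 0, 0, 0], [0, 0, -20, 0, 0, 0], [0, 0, 0, 0, 0, 0]],
  ],
  gripper=60,
)

```text
time: 9.02
position: [0.5375, -0.2808, 0.2712]
tool_rot: [0.707, 0.707, 0.0, 0.005]
ft_force: [0.5, 0.2, 0.6]
grip_width: 0.0513
grip_force: 0.0
```

Call:
drive_tool(
  deltas=[
    [[36, -13, -2, 0, 0, 0], [36, -13, -2, 0, 0, 0], [35, -12, -2, 0, 0, 0], [35, -12, -2, 0, 0, 0], [34, -12, 0, 0, 0, 0], [0, 0, 0, 0, 0, 0], [0, 0, 0, 0, 0, 0]],
  ],
)

```text
time: 9.6
position: [0.4722, -0.1011, 0.2725]
tool_rot: [0.706, 0.708, -0.001, -0.002]
ft_force: [0.1, -0.0, -0.1]
grip_width: 0.0521
grip_force: 0.0
```

```bash
python3 - <<'E'
from h import *
o=sensors.get_obs();print(o["position"],o["q"])
c=look("wrist");cv2.imwrite("pics/w3.png",c["img"][:,:,::-1])
print(proj(c,[.475,-.105,.222]),proj(c,[.475,-.047,.1]))
d=look("side");print(proj(d,[.532,-.281,.107]),proj(d,[.475,-.105,.1]));cv2.imwrite("pics/d3.png",cv2.resize(d["img"][160:290,280:440],None,fx=4.5,fy=4.5)[:,:,::-1])
E
```

```text
[ 0.47219419 -0.10111289  0.27247642] [-4.42417844e-01  3.00905835e-01  1.74231515e+00 -8.66498903e-04
  1.10235827e+00 -4.44522456e-01]
[324.77042779 235.16347833] [324.46941038 132.07014883]
[314.58762843 192.58684313] [337.29995659 222.64110058]
```

View pics/w3.png

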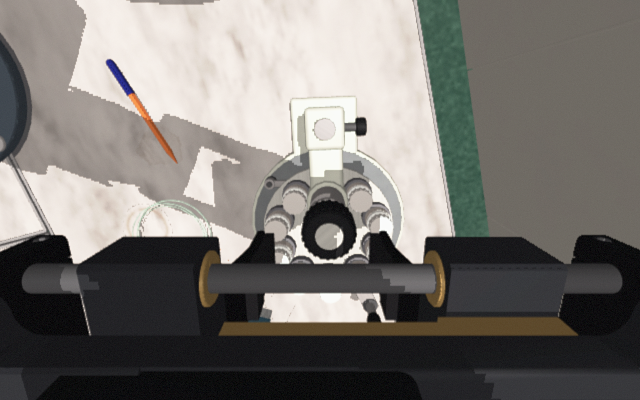

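View pics/d3.png

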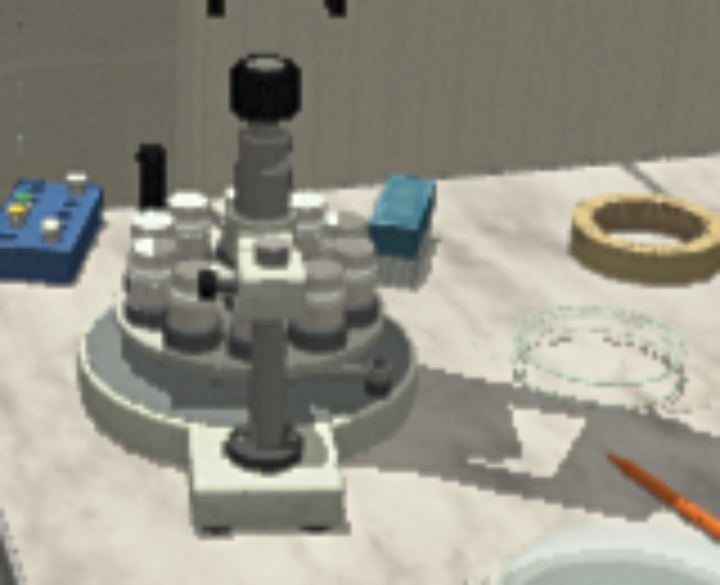

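The wrist view shows the knob centred at about (329,228), about 3 mm from the prediction. The side view shows the lever home at (151,175). I'll pre-turn the tool anticlockwise, then descend on the knob.

Call:
drive_tool(
  deltas=[
    [[-2, 4, 0, 0, 0, 0], [0, 0, 0, 0, 0, -0.12], [0, 0, 0, 0, 0, -0.12], [0, 0, 0, 0, 0, -0.12], [0, 0, 0, 0, 0, -0.12], [0, 0, 0, 0, 0, -0.12], [0, 0, 0, 0, 0, -0.12], [0, 0, 0, 0, 0, -0.12]],
  ],
)

```text
time: 10.37
position: [0.4797, -0.1066, 0.2731]
tool_rot: [0.355, 0.935, -0.0, -0.0]
ft_force: [-0.6, -0.1, -0.3]
grip_width: 0.0521
grip_force: 0.0
```

Call:
drive_tool(
  deltas=[
    [[0, 0, 15, 0, 0, -0.12], [0, 0, 15, 0, 0, -0.12], [0, 0, 15, 0, 0, 0], [0, 0, 11, 0, 0, 0], [0, 0, 0, 0, 0, 0], [0, 0, 0, 0, 0, 0]],
  ],
)

```text
time: 10.87
position: [0.4792, -0.106, 0.2168]
tool_rot: [0.244, 0.97, 0.0, -0.001]
ft_force: [0.2, -0.3, -1.1]
grip_width: 0.0525
grip_force: 0.0
```

```bash
python3 - <<'E'
from h import *
o=sensors.get_obs();print(o["position"],o["q"],o["ft_force"]);print(R.from_quat(o["tool_rot"]).as_matrix().round(3))
E
```

```text
[ 0.47918876 -0.10601014  0.21683964] [-4.45760383e-01  3.88822035e-01  1.79234252e+00 -2.22597547e-04
  9.61893262e-01 -1.52410038e+00] [ 0.1577702  -0.32537134 -1.09090396]
[[-0.881  0.473 -0.001]
 [ 0.473  0.881  0.   ]
 [ 0.001 -0.    -1.   ]]
```

Call:
drive_tool(
  deltas=[
    [[3, 1.5, 0, 0, 0, 0], [0, 0, 0, 0, 0, 0], [0, 0, 0, 0, 0, 0], [0, 0, 0, 0, 0, 0], [0, 0, 0, 0, 0, 0], [0, 0, 0, 0, 0, 0]],
  ],
  gripper=0,
  squeeze=30,
)

```text
time: 11.37
position: [0.4765, -0.1039, 0.2182]
tool_rot: [0.242, 0.97, -0.002, 0.0]
ft_force: [-3.7, -6.7, 1.1]
grip_width: 0.0353
grip_force: 30.0
```

Call:
drive_tool(
  deltas=[
    [[0, 0, 0, 0, 0, 0]],
  ],
)

```text
time: 11.45
position: [0.4765, -0.1039, 0.2182]
tool_rot: [0.242, 0.97, -0.002, 0.0]
ft_force: [-4.7, -5.9, 0.9]
grip_width: 0.0356
grip_force: 30.0
```

Call:
drive_tool(
  deltas=[
    [[0, -2, 0, 0, 0, 0], [0, 0, 4, 0, 0, 0], [0, 0, 4, 0, 0, 0], [0, 0, 4, 0, 0, 0], [0, 0, 3, 0, 0, 0], [0, 0, 0, 0, 0, 0]],
  ],
)

```text
time: 11.95
position: [0.4769, -0.1044, 0.2044]
tool_rot: [0.243, 0.97, -0.0, 0.001]
ft_force: [-4.0, -0.5, 16.9]
grip_width: 0.0351
grip_force: 30.0
```

Call:
drive_tool(
  deltas=[
    [[0, 0, 0, 0, 0, 0.06], [0, 0, 0, 0, 0, 0.06], [0, 0, 0, 0, 0, 0.06], [0, 0, 0, 0, 0, 0.06], [0, 0, 0, 0, 0, 0]],
  ],
)

```text
time: 12.37
position: [0.4769, -0.1046, 0.2044]
tool_rot: [0.358, 0.934, -0.001, 0.002]
ft_force: [-5.0, -2.8, 14.7]
grip_width: 0.0355
grip_force: 30.0
```

Call:
drive_tool(
  deltas=[
    [[0, 0, 0, 0, 0, 0.06], [0, 0, 0, 0, 0, 0.06], [0, 0, 0, 0, 0, 0]],
  ],
)

```text
time: 12.62
position: [0.4769, -0.1045, 0.2039]
tool_rot: [0.414, 0.91, -0.0, 0.002]
ft_force: [-3.5, -3.2, 9.8]
grip_width: 0.0354
grip_force: 30.0
```

Call:
drive_tool(
  deltas=[
    [[0, 0, 0, 0, 0, 0.06], [0, 0, 0, 0, 0, 0.06], [0, 0, 0, 0, 0, 0]],
  ],
)

```text
time: 12.87
position: [0.4767, -0.1043, 0.2034]
tool_rot: [0.467, 0.884, -0.0, 0.001]
ft_force: [-2.7, -2.4, 7.1]
grip_width: 0.0351
grip_force: 30.0
```

Call:
drive_tool(
  deltas=[
    [[0, 0, 3, 0, 0, 0], [0, 0, 2, 0, 0, 0], [0, 0, 0, 0, 0, 0]],
  ],
)

```text
time: 13.12
position: [0.4768, -0.1045, 0.1982]
tool_rot: [0.466, 0.885, -0.0, 0.001]
ft_force: [-1.5, -3.0, 6.9]
grip_width: 0.0353
grip_force: 30.0
```

The force stayed low while the knob sank 5 mm, so the pin is in the slot. I'll push it right in.

Call:
drive_tool(
  deltas=[
    [[0, 0, 4, 0, 0, 0], [0, 0, 4, 0, 0, 0], [0, 0, 3, 0, 0, 0], [0, 0, 0, 0, 0, 0]],
  ],
)

```text
time: 13.45
position: [0.4766, -0.1046, 0.1876]
tool_rot: [0.466, 0.885, -0.001, 0.001]
ft_force: [-3.9, -2.6, 12.6]
grip_width: 0.0353
grip_force: 30.0
```

Call:
drive_tool(
  deltas=[
    [[0, 0, 1.5, 0, 0, 0], [0, 0, 0, 0, 0, 0]],
  ],
)

```text
time: 13.62
position: [0.4768, -0.1046, 0.1871]
tool_rot: [0.466, 0.885, -0.001, 0.001]
ft_force: [-4.4, -1.2, 17.4]
grip_width: 0.0354
grip_force: 30.0
```

Hard stop found. Now I'll turn it clockwise: the notch is at 68–82°, so I'll turn about 75–80° and watch the moment.

Call:
drive_tool(
  deltas=[
    [[0, 0, 0, 0, 0, 0.1], [0, 0, 0, 0, 0, 0.1], [0, 0, 0, 0, 0, 0.1], [0, 0, 0, 0, 0, 0.1], [0, 0, 0, 0, 0, 0.1], [0, 0, 0, 0, 0, 0.1], [0, 0, 0, 0, 0, 0.1], [0, 0, 0, 0, 0, 0]],
  ],
)

```text
time: 14.28
position: [0.4769, -0.1044, 0.1871]
tool_rot: [0.742, 0.67, 0.0, 0.002]
ft_force: [-4.0, -0.8, 17.5]
grip_width: 0.035
grip_force: 30.0
```

```bash
python3 - <<'E'
from h import *
o=sensors.get_obs();print(o["moment"],o["q"][5])
E
```

```text
[-0.18633189  0.98045607  0.00652839] -0.34116935211165755
```

Call:
drive_tool(
  deltas=[
    [[0, 0, 0, 0, 0, 0.1], [0, 0, 0, 0, 0, 0.1], [0, 0, 0, 0, 0, 0.1], [0, 0, 0, 0, 0, 0.1], [0, 0, 0, 0, 0, 0.1], [0, 0, 0, 0, 0, 0.08], [0, 0, 0, 0, 0, 0]],
  ],
)

```text
time: 14.87
position: [0.477, -0.1044, 0.1871]
tool_rot: [0.903, 0.43, 0.001, 0.001]
ft_force: [-4.2, -1.8, 17.7]
grip_width: 0.0355
grip_force: 30.0
```

```bash
python3 - <<'E'
from h import *
o=sensors.get_obs();print(o["moment"],o["q"][5],o["ft_force"])
E
```

```text
[-0.035627    0.93575952 -0.03103065] 0.23823431199436096 [-4.19977666 -1.82331947 17.73340029]
```

Call:
drive_tool(
  deltas=[
    [[0, 0, 0, 0, 0, 0.06], [0, 0, 0, 0, 0, 0.06], [0, 0, 0, 0, 0, 0]],
  ],
)

```text
time: 15.12
position: [0.4771, -0.1044, 0.1871]
tool_rot: [0.927, 0.375, 0.001, 0.001]
ft_force: [-3.1, -1.9, 16.9]
grip_width: 0.0354
grip_force: 30.0
```

```bash
python3 - <<'E'
from h import *
o=sensors.get_obs();print(o["moment"],o["q"][5],o["ft_force"])
E
```

```text
[-5.08854940e-02  9.84381407e-01 -1.17820838e-04] 0.35751110516694273 [-3.13124063 -1.92579074 16.90986115]
```

Call:
drive_tool(
  deltas=[
    [[0, 0, 0, 0, 0, 0.06], [0, 0, 0, 0, 0, 0]],
  ],
)

```text
time: 15.28
position: [0.4771, -0.1044, 0.1871]
tool_rot: [0.938, 0.347, 0.001, 0.001]
ft_force: [-4.2, -1.4, 17.7]
grip_width: 0.0355
grip_force: 30.0
```

```bash
python3 - <<'E'
from h import *
o=sensors.get_obs();print(o["moment"],o["q"][5],o["ft_force"])
E
```

```text
[-0.07534875  0.8427     -0.03088648] 0.41737691749856326 [-4.24122084 -1.41397491 17.68125911]
```

Call:
drive_tool(
  deltas=[
    [[0, 0, 0, 0, 0, 0.06], [0, 0, -4, 0, 0, 0], [0, 0, -3, 0, 0, 0], [0, 0, -2, 0, 0, 0], [0, 0, 0, 0, 0, 0]],
  ],
)

```text
time: 15.7
position: [0.477, -0.1044, 0.1947]
tool_rot: [0.947, 0.32, 0.001, 0.001]
ft_force: [-2.6, -2.6, 6.0]
grip_width: 0.035
grip_force: 30.0
```

```bash
python3 - <<'E'
from h import *
o=sensors.get_obs();print(o["moment"],o["q"][5],o["ft_force"])
E
```

```text
[-0.34386339  0.2993181   0.06119877] 0.47533918936869324 [-2.55163556 -2.6483762   5.98452322]
```

Call:
drive_tool(
  deltas=[
    [[0, 0, -1.5, 0, 0, 0], [0, 0, 0, 0, 0, 0]],
  ],
)

```text
time: 15.87
position: [0.4769, -0.1044, 0.1951]
tool_rot: [0.948, 0.32, 0.001, 0.001]
ft_force: [2.6, -4.8, -3.2]
grip_width: 0.0352
grip_force: 30.0
```

The force reverses about 8 mm above the hard stop, so the knob is held in the notch. I'll release and retreat.

Call:
drive_tool(
  deltas=[
    [[0, 0, 0, 0, 0, 0], [0, 0, 0, 0, 0, 0], [0, 0, 0, 0, 0, 0], [0, 0, 0, 0, 0, 0]],
  ],
  gripper=65,
)

```text
time: 16.2
position: [0.4755, -0.1032, 0.1953]
tool_rot: [0.948, 0.32, -0.0, -0.001]
ft_force: [0.6, -0.1, 0.1]
grip_width: 0.0527
grip_force: 0.0
```

Call:
drive_tool(
  deltas=[
    [[0, 0, -20, 0, 0, 0], [0, 0, -30, 0, 0, 0], [0, 0, -30, 0, 0, 0], [0, 0, -20, 0, 0, 0], [0, 0, 0, 0, 0, 0], [0, 0, 0, 0, 0, 0]],
  ],
)

```text
time: 16.7
position: [0.4763, -0.1037, 0.2965]
tool_rot: [0.947, 0.32, 0.001, 0.001]
ft_force: [0.2, -0.2, -0.7]
grip_width: 0.0566
grip_force: 0.0
```

```bash
python3 - <<'E'
from h import *
o=sensors.get_obs();print(o["position"],o["ft_force"],o["grip_width"],o["time"])
d=look("side");print(proj(d,[.476,-.104,.209]),proj(d,[.476,-.104,.187]));cv2.imwrite("pics/d4.png",cv2.resize(d["img"][160:290,280:440],None,fx=4.5,fy=4.5)[:,:,::-1])
E
```

```text
[ 0.47633057 -0.10372136  0.29650477] [ 0.22000495 -0.21575754 -0.70268157] 0.056629399751422824 16.7
[338.30431376 180.06090665] [338.01064752 188.98915936]
```

View pics/d4.png

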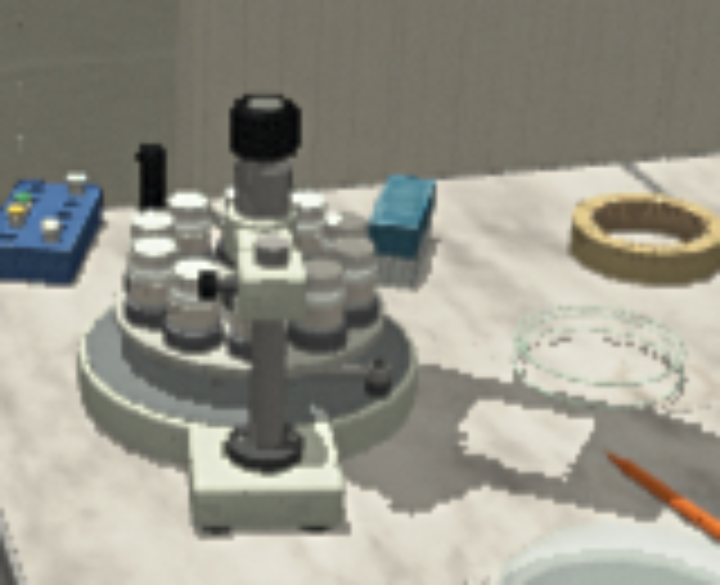

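The side view shows the knob now at about (265,127), down from (265,88). That is about 21–22 mm lower, which matches the latched height, and the lever is still home at (151,175).

```bash
python3 -c "
from rig import ticket
print(ticket.hand_in())"
```

```text
the job is handed in; nothing more can be done
None
```

I brought the open vial under the probe with four full lever strokes, latched the probe down in it (about 22 mm below its raised height), and handed the job in; no verdict came back.

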